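# Load a model bridge in the ratchet load tester

### The arm

A 6-joint arm with a two-finger parallel gripper is mounted at the origin on the work surface. World frame = base frame: x ahead of the robot, y to its left, z up, the work surface at z = 0. Lengths are in m, angles in rad, forces in N, time in s.
With the tool pointing down it reaches from about 0.375 to 0.9 m from the base axis. Payload 3.1 kg.
Tool frame: the origin (TCP) lies midway between the tips of the shut fingers; the grasp point (between the pads) lies 19 mm behind it; x points along the fingers, z is the direction in which the jaws open and shut, and the axes are right-handed (so a half turn about x gives the same grasp; the last joint's range is limited). The gripper opens to 87 mm and grips with 3 to 60 N. Pads are 19 mm wide; open, the fingers measure 117 mm over their backs; the gripper's body (75 mm by 190 mm) begins 51 mm behind the grasp point.
Start: joints at [-1.452, 0.527, 1.433, -0, 1.181, -0.178], TCP at [0.183, -0.598, 0.223] pointing down, gripper open.
Joint ranges: [-3.08, 3.08], [-0.75, 2.2], [0.22, 2.44], [-1.43, 4.57], [0, 2.65], [-2.85, 2.85]. Speed limits (rad/s): [2.79, 2.79, 3.14, 3.14, 3.14, 3.14].

### API

Orientations are given as a unit quaternion [x, y, z, w].
In Python, from rig import robot, optics, workorder gives the robot as it stands.
- The arm moves only by the tool arm_command, never from a script. Its argument "plan" is a list of rows, each a list of 7 numbers: the shift along the tool's x, y, z in cm, then the turn, a rotation vector about the tool's x, y, z in rad, then the finger opening in cm, from 0 to 8.7. In form: [[x, y, z, ax, ay, az, gripper], ...]. A call has 1 to 12 rows; each row shifts and turns the pose as measured when the row begins, along the tool's axes as they then stand; what a row does not reach is not made up. A row lasts 1/8 s, in which the tool goes at most 62.5 mm and 10.7 degrees, less where a joint would pass 70% of its speed; a pose out of reach is approached as far as the arm can. A call with a gripper value outside its range is refused whole. The fingers move at their own pace and stop on an object; "grip_force" is the grip in N (left out, the last holds). Time passes only in rows, so rows that do not move let the fingers close. It gives the time, the measured TCP pose, the force and the opening at its end, in the units of the state.
- robot.get_obs(): the state, without advancing time (a new reading comes with each control period).
- optics.camera(name): name is "scene" or "top"; returns (picture, depth): 480x640x3 uint8, blue, green, red; 480x640 float32, m along the optical axis (not along the pixel's ray), 0 where there is no reading.
- optics.camera_info(name): a dict with "mtx" (3x3 intrinsics, pixels), "position" and "rotation" of the camera in the world. Camera axes: x right, y down, z forward; pixel columns grow to the right and rows downward; lengths in m; the calibration is good to about 2 mm. A picture is of the moment at which its call begins. camera_info takes no time and is no camera call.
- workorder.hand_in(): hands the job in, once; it reports no verdict.
The state is a dict: "time": time; "q": joint angles; "joint_velocities": joint speeds; "joint_torque": joint torques, N m; "position": TCP position; "tool_rot": TCP orientation; "ft_force": force on the tool from outside, world axes, zero at the start; "moment": the same for the moment, N m; "grip_width": finger opening in m.
Only numpy, scipy, OpenCV 4.12 (cv2) and the standard library are available. Lean on these libraries where they do the work, as an engineer would, in place of code of your own. Each camera call takes 0.05 s, during which the arm holds its last target. There are 200 camera calls.

### The job

Get the model bridge under load in the load tester: raise the weighted head click by click to the top notch, without squeezing the release trigger, and let it hang there on its pawl. Stand the bridge on the tester's base, its back square against the two fence lugs and its middle under the foot, and let go of it. Only then squeeze the trigger against the hand grip and, holding the head in hand, ease it down very gently until the whole load rests on the bridge, let go so that the trigger springs back, and leave everything else on the desk where it is.

Things in the scene. Friction and masses are not known exactly. Their poses are not given: they have to be found in the camera images.
- stand: Load tester for pupils' models, fixed. Grey base plate 12 mm thick, x -50 to +150, y -110 to +110 mm. Origin on the desk straight below the loading axis (the line the foot moves on); x points from the open front to the column, y along the bridge's seat, z up. Column 20 x 22 mm at x = +105, y = 0, top 180 mm above the desk, 7 saw teeth on its back (+x) face.
- seat (a point): Point on the plate's top (12 mm above the desk) on the loading axis: where the middle of the bridge's underside belongs. Axes as the stand. The two steel fence lugs, 20 mm wide at y = -45 and +45 mm, rise 20 mm above the plate; their front faces are 20.5 mm behind (+x of) this point.
- load (a joint): Height of the sliding weighted head, m: 0 bottom stop, 0.083 top stop. The pawl holds it at 0.006, 0.018, 0.030, ... 0.066, 0.078 (top notch); in between it falls to the notch below. Starts on one of the lowest three. It weighs 0.35 to 0.6 kg; going up each tooth adds 7 to 10 N and the force drops by as much as the pawl clicks over. The foot meets the seated bridge's deck at about 0.035.
- pawl (a joint): Angle of the pawl and its trigger, rad: under 0.03 seated on a tooth, up to 0.14 while a tooth passes, about 0.06 when the load rests on the bridge, 0.25 with the trigger fully squeezed (7 to 12 N at the trigger; it springs back when let go). The teeth are free of the pawl above 0.15.
- knob (a point): Centre of the round black lifting knob on top of the weights, on the loading axis: 24 mm across, 24 mm high; under it a 10 mm stem stands 20 mm out of the weights (44 mm across). It rises with the head. Axes as the stand.
- grip (a point): Middle of the squeezed hand grip, at the height to take it; it lies 113.5 mm behind and 62 mm to the +y side of the loading axis and rises with the head. Axes as the stand. Its black fixed half is an upright plate 8 mm thick, 22 mm wide (y), at x -8.5 to -0.5 mm, from 49 mm below to 19 mm above this point. Squeezed, both halves are 17 mm thick (x -8.5 to +8.5).
- trigger (a point): Middle of the steel trigger paddle (7 x 22 x 45 mm) on the +x side of the hand grip. Free, it leans outward: its outer face is 18 mm (low end) to 29 mm (top end) in x from grip. Pinched toward -x against the fixed half it turns upright and lifts the pawl off the teeth; as it comes free the head may settle a few mm in the grip.
- foot (a point): Round rubber foot, 28 mm across, under the load arm on the loading axis; this is the centre of its underside. It rises with the head. Axes as the stand.
- bridge_mid (a point): Model bridge of kit beams (0.12 to 0.18 kg), a trestle with white deck and grey lattice sides: 192 mm long along y, 40 mm wide along x, 50 mm high. This is its centre, 25 mm above its underside. It can be taken across its width near either end (84 mm from the middle, at 30 to 45 mm height), where it stands clear of the head. Both ends and both sides are alike. It starts on the desk beside the tester.
- flask: Bystander: drinking flask, 66 mm across, 200 mm tall; origin under its centre.
- gear: Bystander: black gear wheel 44 mm across, 8 mm thick, lying flat; origin under its centre.
- spare_weight: Bystander: steel weight disc 44 mm across, 14 mm thick; origin under its centre.
- spare_beam: Bystander: grey kit beam 120 mm long (y), 12 mm wide, 16 mm high; origin under its centre.
- motor: Bystander: white kit motor 36 x 72 x 36 mm (long in y); origin under its centre.
- hub: Bystander: white control hub 75 x 110 x 45 mm; origin under its centre.
Things that resemble listed ones, but are neither listed nor needed, are in the scene too. What is meant by the part that bears bridge_mid is not brown, and is the larger of those in its own colour.

How it is judged:
By the outcome, as a careful person would: the job done as asked, in the order asked, and still so for the second after the job is handed in, with the robot touching nothing.
It also fails if it takes over 69 s, if anything falls off the work surface, if the arm or the gripper's body presses on something with over 40 N, if the wrist force passes 120 N, or if a joint passes its speed limit or range.

## Working session

There is one attempt and no reset: what is moved stays moved. The work goes in short steps, Python scripts to look and compute and a tool call to move; the robot and the scene stay as the last step left them, time stands still between calls to the robot, and variables do not carry over. Pictures are saved under pics/ and viewed, about 8 in all and at most 12, crops included, and the job is handed in when it is done.

Besides the shell and the picture viewer there is one more tool, called as a command line: name --pt "numbers of a row" for each row, then --argument value for the rest. arm_command: Moves the arm, as the interface text tells. Its arguments: {"type":"object","properties":{"plan":{"type":"array"},"grip_force":{"type":"number"}},"required":["plan"]}

```bash
mkdir -p pics; ls; cat > h.py <<'E'
import numpy as np, cv2
from rig import robot, optics, workorder
from scipy.spatial.transform import Rotation as R
def cam(n,save=None):
    p,d=optics.camera(n); i=optics.camera_info(n)
    if save: cv2.imwrite('pics/'+save,p)
    return p,d,i
def rot(i):
    r=np.array(i['rotation'],float)
    return r if r.shape==(3,3) else R.from_quat(r).as_matrix()
def ray(i,u,v):
    K=np.array(i['mtx']); return rot(i)@np.array([(u-K[0,2])/K[0,0],(v-K[1,2])/K[1,1],1])
def onz(i,u,v,z):
    r=ray(i,u,v);p=np.array(i['position']); return p+r*(z-p[2])/r[2]
def pts(i,d):
    K=np.array(i['mtx']);v,u=np.mgrid[0:480,0:640]
    c=np.stack([(u-K[0,2])/K[0,0]*d,(v-K[1,2])/K[1,1]*d,d],-1)
    return c@rot(i).T+np.array(i['position'])
def proj(i,P):
    c=rot(i).T@(np.array(P)-np.array(i['position']));q=np.array(i['mtx'])@c;return q[:2]/q[2]
E
python3 - <<'E'
from h import *
for n in('scene','top'):
    p,d,i=cam(n,n+'1.png'); print(n,i); np.save(n+'1.npy',d)
o=robot.get_obs();print(o)
E
```

```text
pics
scene {'mtx': array([[475.25976954,   0.        , 318.90146545],
       [  0.        , 475.25976954, 237.99617773],
       [  0.        ,   0.        ,   1.        ]]), 'position': array([1.41704434, 0.13630128, 0.84721868]), 'rotation': array([ 0.56452069,  0.70367365, -0.32905683, -0.27907236])}
top {'mtx': array([[612.79382469,   0.        , 320.84323814],
       [  0.        , 612.79382469, 235.56196119],
       [  0.        ,   0.        ,   1.        ]]), 'position': array([ 0.4460443 , -0.00481719,  1.30087069]), 'rotation': array([-0.69664105,  0.71592698, -0.03943564,  0.02417918])}
{'time': 0.1, 'q': array([-1.45247723e+00,  5.28360752e-01,  1.43375376e+00, -1.88426413e-05,
        1.18140789e+00, -1.78493567e-01]), 'joint_velocities': array([ 9.79306754e-05, -1.20273925e-03, -2.15818564e-03, -2.91177105e-04,
        4.06465802e-04,  1.98237046e-03]), 'joint_torque': array([ 5.00189471e-04, -4.40985560e+01, -1.77150965e+01,  6.34885579e-02,
        5.34145476e-02, -4.54253313e-05]), 'position': array([ 0.18274486, -0.59700599,  0.22168363]), 'tool_rot': array([ 0.42106318,  0.56890851, -0.42007816,  0.56796413]), 'ft_force': array([-0.39599242,  0.47632822,  0.49121588]), 'moment': array([ 0.02288595,  0.01100651, -0.00521488]), 'grip_width': 0.08697210698571117}
```

View pics/scene1.png

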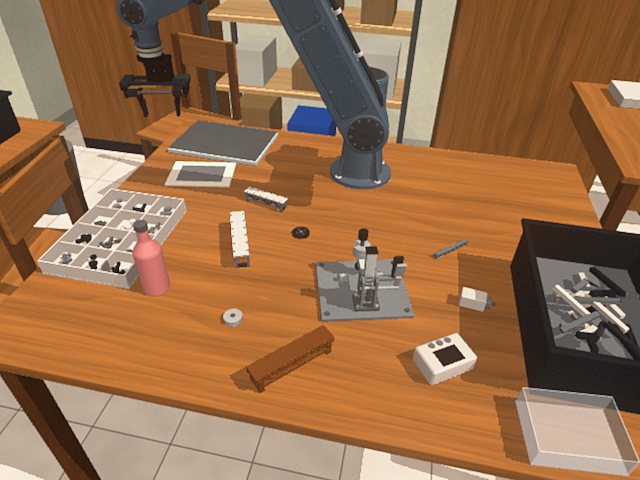

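View pics/top1.png

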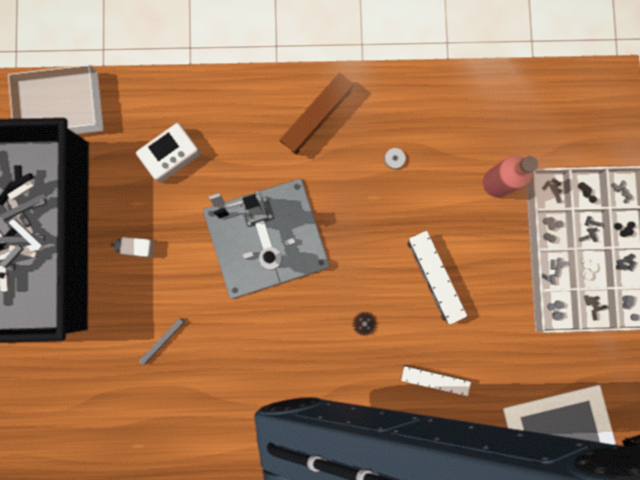

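The top view shows the tester at about (265,238), with the knob at (269,257), the column/grip on its far side at (215,205), and the long white bridge at (437,277). The short white trestle at (436,381) is the decoy.

```bash
python3 - <<'E'
from h import *
p=cv2.imread('pics/top1.png');d=np.load('top1.npy');i=optics.camera_info('top')
P=pts(i,d)
print('desk z',np.median(P[340:360,180:320,2][d[340:360,180:320]>0]))
def rect(m,box,z):
    u0,v0,u1,v1=box;M=np.zeros_like(m);M[v0:v1,u0:u1]=m[v0:v1,u0:u1]
    n,l,s,_=cv2.connectedComponentsWithStats(M.astype(np.uint8));k=1+np.argmax(s[1:,4])
    c=cv2.findContours((l==k).astype(np.uint8),0,1)[0][0][:,0]
    w=np.array([onz(i,*q,z)[:2] for q in c],np.float32)
    r=cv2.minAreaRect(w);print(r,s[k]);return r,w
hsv=cv2.cvtColor(p,cv2.COLOR_BGR2HSV)
lo=(hsv[...,1]<70)
rect(lo,(190,165,345,310),.012)
rect(lo&(hsv[...,2]>100),(395,215,480,335),.05)
# heights map in the stand
Z=P[...,2]
for nm,(u0,v0,u1,v1) in dict(knob=(255,243,285,272),col=(235,180,275,225),grip=(200,185,235,225)).items():
    z=Z[v0:v1,u0:u1];q=P[v0:v1,u0:u1].reshape(-1,3)
    zm=np.percentile(q[:,2],99);t=q[q[:,2]>zm-.008];print(nm,zm,t.mean(0),t.min(0),t.max(0))
# scene depth
s,d2,i2=cam('scene');Q=pts(i2,d2)
c=cv2.resize(s[215:330,305:425],None,fx=5,fy=5,interpolation=cv2.INTER_CUBIC)
c2=cv2.resize(p[165:310,190:345],None,fx=4,fy=4,interpolation=cv2.INTER_CUBIC)
cv2.imwrite('pics/c.png',c);cv2.imwrite('pics/c2.png',c2)
E
```

```text
desk z -0.0003073580785805108
((0.570999801158905, 0.08504493534564972), (0.22083866596221924, 0.21902021765708923), 16.21947479248047) [ 203  179  126  120 9840]
((0.4665277898311615, -0.26773884892463684), (0.19366419315338135, 0.0463736429810524), 23.14359474182129) [ 409  231   58   93 2052]
knob 0.152952446180723 [0.51075988 0.06664993 0.18619706] [ 0.4460443  -0.00481719  0.14549597] [0.52327262 0.08073454 1.30087069]
col 0.18264832847149487 [0.60827777 0.09505714 0.21553629] [ 0.4460443  -0.00481719  0.17482331] [0.62730254 0.11311643 1.30087069]
grip 0.16459762749680698 [0.60287933 0.15171698 0.24025613] [ 0.4460443  -0.00481719  0.15660542] [0.63362133 0.17659992 1.30087069]
```

View pics/c.png

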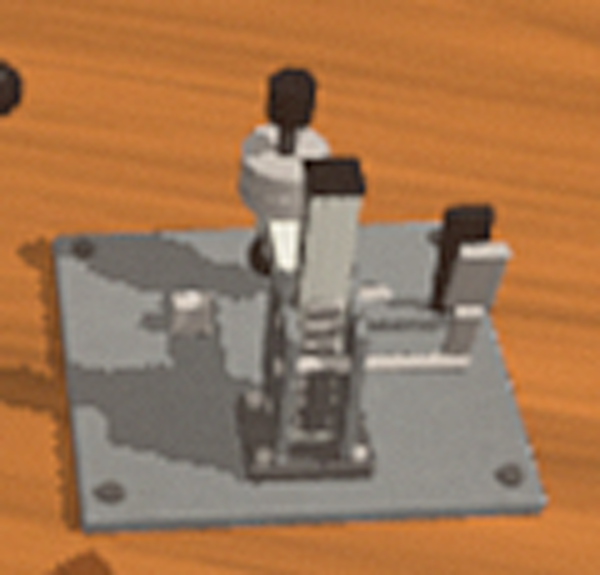

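View pics/c2.png

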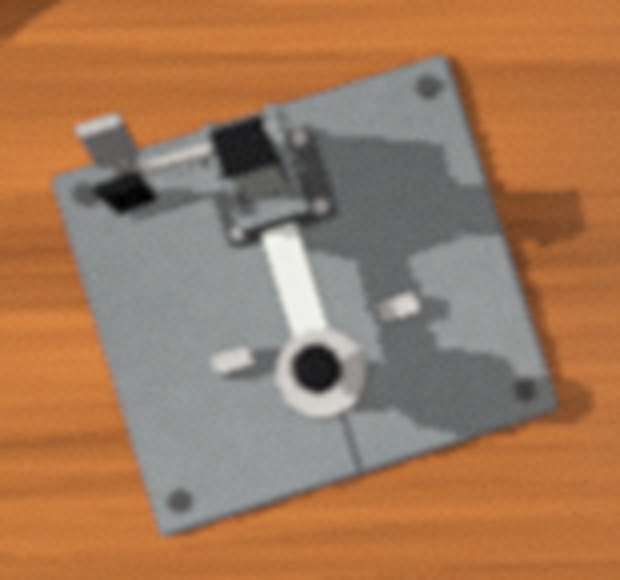

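The crops show the plate corners at about (52,180), (445,55), (557,408) and (163,533) in the 4x crop, the knob at (317,368), lugs at (233,360) and (400,306), and the black grip plate at (127,193) with the steel trigger behind it. I'll fit the stand pose from these.

```bash
python3 - <<'E'
from h import *
p=cv2.imread('pics/top1.png');d=np.load('top1.npy');i=optics.camera_info('top')
P=pts(i,d);P[d==0]=np.nan
f=lambda a,b,z:onz(i,a/4+190-.4,b/4+165-.4,z)[:2]
src=[];dst=[]
# plate corners: stand coords (x up image=+x, y left image=+y)
for (a,b),s in {(52,180):(.15,.11),(445,55):(.15,-.11),(557,406):(-.05,-.11),(163,532):(-.05,.11)}.items():
    src.append(s);dst.append(f(a,b,.012))
n4=np.array(dst)
S=np.array(src);D=np.array(dst);sm,dm=S.mean(0),D.mean(0)
H=(S-sm).T@(D-dm);yaw=np.arctan2(H[0,1]-H[1,0],H[0,0]+H[1,1]);c,s=np.cos(yaw),np.sin(yaw);A=np.array([[c,-s],[s,c]])
o=dm-A@sm;print('yaw',np.degrees(yaw),'o',o,'res',(D-(S@A.T+o))*1e3)
for nm,(u0,v0,u1,v1) in dict(knob=(258,246,282,270),col=(240,190,262,212),grip=(205,190,235,222),weights=(255,243,285,272)).items():
    q=P[v0:v1,u0:u1].reshape(-1,3);q=q[q[:,2]<.25]
    zm=np.percentile(q[:,2],98);t=q[q[:,2]>zm-.01];print(nm,zm,t.mean(0),((t.mean(0)[:2]-o)@A)*1e3,len(t))
    print(np.histogram(q[:,2],bins=np.arange(0,.2,.01))[0])
for ab in((233,360),(400,306)): print('lug',((f(*ab,.032)-o)@A)*1e3)
kz=np.nanpercentile(P[246:270,258:282,2],98)
print('knob px',((f(317,368,kz)-o)@A)*1e3)
# bridge
hsv=cv2.cvtColor(p,cv2.COLOR_BGR2HSV)
m=np.zeros((480,640),bool);m[215:335,395:480]=1
m&=(P[...,2]>.04)&(P[...,2]<.06);w=P[m][:,:2].astype(np.float32);r=cv2.minAreaRect(w);print('bridge',r,w.mean(0),np.median(P[m][:,2]))
m2=np.zeros((480,640),np.uint8);m2[215:335,395:480]=((hsv[...,1]<60)&(hsv[...,2]>140))[215:335,395:480]
c=max(cv2.findContours(m2,0,1)[0],key=cv2.contourArea)[:,0]
w2=np.array([onz(i,*q,.05)[:2] for q in c],np.float32);print(cv2.minAreaRect(w2))
# scene view cross check of knob
E
```

```text
yaw 16.309239057495613 o [0.51277152 0.06784083] res [[-2.23980552 -1.68638733]
 [-2.27600433  0.4150462 ]
 [ 1.39107877  2.45411339]
 [ 3.12473108 -1.18277226]]
knob 0.1517818023005119 [0.51289387 0.06909495 0.14886694] [0.46961023 1.16929316] 124
[ 42 111   0   0   0   0   0  19   6  13 247   8   0   4  92  32   0   0
   0]
col 0.18275615639056134 [0.61359238 0.09839165 0.17952778] [105.34315916   1.00879518] 182
[ 45  20   6   0   0   0   0   2  26  19  84  14   8  11   8   9   6 107
  76]
grip 0.16279935217531447 [0.61459371 0.16309207 0.15934855] [124.47345578  62.82447231] 116
[183 201   1   0   0   0   0   1  41  56  47   8  31  41  36  79  49   0
   0]
weights 0.15112620990172299 [0.51289387 0.06909495 0.14886694] [0.46961023 1.16929316] 124
[102 314   0   0   0   0   1  47   6  13 247   8   0   4  92  32   0   0
   0]
lug [25.5430104 45.0503405]
lug [ 25.81544103 -45.60127904]
knob px [-0.46524241 -0.27780986]
bridge ((0.4672169089317322, -0.26915812492370605), (0.19269557297229767, 0.042371030896902084), 22.986417770385742) [ 0.46696073 -0.2682474 ] 0.04996698964356494
((0.46727216243743896, -0.26907962560653687), (0.19285191595554352, 0.042460281401872635), 22.915142059326172)
```

```bash
cat >> h.py <<'E'
YAW=np.radians(16.3);O=np.array([.513,.0685])
def W(x,y): c,s=np.cos(YAW),np.sin(YAW);return O+np.array([c*x-s*y,s*x+c*y])
def psi(Rm): return np.degrees(np.arctan2(Rm[1,2],Rm[0,2]))
def plan(xyz,jaw,n=None,vmax=.055,amax=10):
    "rows to TCP xyz with jaw axis angle jaw (deg, mod 180 nearest), tool down"
    o=robot.get_obs();p=np.array(o['position']);R0=R.from_quat(o['tool_rot'])
    a0=psi(R0.as_matrix());da=(jaw-a0+90)%180-90;j=np.radians(a0+da)
    z=np.array([np.cos(j),np.sin(j),0]);x=np.array([0,0,-1.]);R1=R.from_matrix(np.stack([x,np.cross(z,x),z],1))
    rv=(R0.inv()*R1).as_rotvec();t=np.array(xyz)-p
    n=n or int(max(np.ceil(np.linalg.norm(t)/vmax),np.ceil(np.degrees(np.linalg.norm(rv))/amax),1))
    print('q',np.round(o['q'],2),'p',p.round(4),'psi',round(a0,1),'da',round(da,1),'t',round(o['time'],2),'F',o['ft_force'].round(1),'w',round(o['grip_width'],4))
    for k in range(n):
        Rk=R0*R.from_rotvec(rv*k/n)
        print(list(np.round(Rk.inv().apply(t/n)*100,2))+list(np.round(rv/n,4)))
E
python3 - <<'E'
from h import *
i=optics.camera_info('scene')
u,v=262/5+305,275/5+215
r=ray(i,u,v);p=np.array(i['position']);k=((O-p[:2])@r[:2])/(r[:2]@r[:2]);print('foot',p+k*r)
plan([*W(0,0),.24],106.3)
E
```

```text
foot [0.51333383 0.06430941 0.01866479]
q [-1.45  0.53  1.43 -0.    1.18 -0.18] p [ 0.1827 -0.5971  0.2218] psi -73.0 da -0.7 t 0.15 F [-1.4 -0.1  0.3] w 0.0872
[np.float64(-0.12), np.float64(3.65), np.float64(-3.86), np.float64(0.0009), np.float64(-0.0001), np.float64(-0.0)]
[np.float64(-0.12), np.float64(3.64), np.float64(-3.86), np.float64(0.0009), np.float64(-0.0001), np.float64(-0.0)]
[np.float64(-0.12), np.float64(3.64), np.float64(-3.86), np.float64(0.0009), np.float64(-0.0001), np.float64(-0.0)]
[np.float64(-0.12), np.float64(3.64), np.float64(-3.87), np.float64(0.0009), np.float64(-0.0001), np.float64(-0.0)]
[np.float64(-0.12), np.float64(3.63), np.float64(-3.87), np.float64(0.0009), np.float64(-0.0001), np.float64(-0.0)]
[np.float64(-0.13), np.float64(3.63), np.float64(-3.87), np.float64(0.0009), np.float64(-0.0001), np.float64(-0.0)]
[np.float64(-0.13), np.float64(3.63), np.float64(-3.88), np.float64(0.0009), np.float64(-0.0001), np.float64(-0.0)]
[np.float64(-0.13), np.float64(3.62), np.float64(-3.88), np.float64(0.0009), np.float64(-0.0001), np.float64(-0.0)]
[np.float64(-0.13), np.float64(3.62), np.float64(-3.88), np.float64(0.0009), np.float64(-0.0001), np.float64(-0.0)]
[np.float64(-0.13), np.float64(3.62), np.float64(-3.89), np.float64(0.0009), np.float64(-0.0001), np.float64(-0.0)]
[np.float64(-0.13), np.float64(3.61), np.float64(-3.89), np.float64(0.0009), np.float64(-0.0001), np.float64(-0.0)]
[np.float64(-0.13), np.float64(3.61), np.float64(-3.89), np.float64(0.0009), np.float64(-0.0001), np.float64(-0.0)]
[np.float64(-0.13), np.float64(3.61), np.float64(-3.89), np.float64(0.0009), np.float64(-0.0001), np.float64(-0.0)]
[np.float64(-0.13), np.float64(3.6), np.float64(-3.9), np.float64(0.0009), np.float64(-0.0001), np.float64(-0.0)]
```

arm_command --pt "-0.1 3.6 -3.9 0 0 0 6" --pt "-0.1 3.6 -3.9 0 0 0 6" --pt "-0.1 3.6 -3.9 0 0 0 6" --pt "-0.1 3.6 -3.9 0 0 0 6" --pt "-0.1 3.6 -3.9 0 0 0 6" --pt "-0.1 3.6 -3.9 0 0 0 6" --pt "-0.1 3.6 -3.9 0 0 0 6" --pt "-0.1 3.6 -3.9 0 0 0 6" --pt "-0.1 3.6 -3.9 0 0 0 6" --pt "-0.1 3.6 -3.9 0 0 0 6" --pt "-0.1 3.6 -3.9 0 0 0 6" --pt "-0.1 3.6 -3.9 0 0 0 6" --grip_force 40

```text
time: 1.65
position: [0.4671, -0.0105, 0.2329]
tool_rot: [0.424, 0.566, -0.423, 0.567]
ft_force: [0.1, -0.8, 0.3]
grip_width: 0.06
```

```bash
sed -i 's/print(list(np.round(Rk.inv.*/print(*np.round(Rk.inv().apply(t\/n)*100,2),*np.round(rv\/n,3),sep=",")/' h.py; python3 -c "
from h import *
plan([*W(0,0),.24],106.3)"
```

```text
q [-0.26  0.3   1.8   0.    1.03  1.02] p [ 0.4671 -0.0105  0.2329] psi -73.6 da -0.1 t 1.65 F [ 0.1 -0.8  0.3] w 0.06
-0.35,3.32,-3.14,0.001,0.0,-0.001
-0.35,3.32,-3.14,0.001,0.0,-0.001
```

arm_command --pt "-0.3 3.3 -3.1 0 0 0 6" --pt "-0.3 3.3 -3.1 0 0 0 6" --pt "0 0 0 0 0 0 6"

```text
time: 2.02
position: [0.5147, 0.0738, 0.2389]
tool_rot: [0.422, 0.567, -0.421, 0.569]
ft_force: [-0.5, 0.5, 0.5]
grip_width: 0.0601
```

```bash
python3 -c "
from h import *
plan([*W(0,0),.118],106.3,n=1)"
```

```text
q [-0.07  0.36  1.68  0.    1.1   1.2 ] p [0.5147 0.0738 0.2389] psi -73.2 da -0.5 t 2.02 F [-0.5  0.5  0.5] w 0.0601
12.09,-0.36,0.45,0.008,0.001,-0.003
```

arm_command --pt "3 -0.35 0.45 0.008 0 0 6" --pt "3 0 0 0 0 0 6" --pt "2.5 0 0 0 0 0 6" --pt "2.0 0 0 0 0 0 6" --pt "0.8 0 0 0 0 0 6" --pt "0 0 0 0 0 0 6"

```text
time: 2.78
position: [0.5103, 0.0648, 0.1226]
tool_rot: [0.424, 0.565, -0.425, 0.566]
ft_force: [0.4, -0.5, -0.6]
grip_width: 0.0602
```

```bash
python3 -c "
from h import *
plan([*W(0,0),.118],106.3,n=1)"
```

```text
q [-0.09  0.53  1.8  -0.    0.81  1.2 ] p [0.5103 0.0648 0.1226] psi -73.8 da 0.1 t 2.77 F [ 0.4 -0.5 -0.6] w 0.0602
0.46,0.37,-0.28,-0.001,0.002,0.001
```

Adjust and grip the knob.

arm_command --pt "0.4 0.3 -0.25 0 0 0 6" --pt "0 0 0 0 0 0 6" --pt "0 0 0 0 0 0 1.8" --pt "0 0 0 0 0 0 1.8" --pt "0 0 0 0 0 0 1.8" --pt "0 0 0 0 0 0 1.8" --pt "0 0 0 0 0 0 1.8" --grip_force 45

```text
time: 3.65
position: [0.5137, 0.0697, 0.1208]
tool_rot: [0.426, 0.564, -0.424, 0.566]
ft_force: [-0.2, 6.2, 1.0]
grip_width: 0.0225
```

```bash
python3 -c "
from h import *
plan([*W(0,0),.118],106.3,n=1)"
```

```text
q [-0.08  0.54  1.8   0.    0.8   1.21] p [0.5137 0.0697 0.1208] psi -73.9 da 0.2 t 3.65 F [-0.2  6.2  1. ] w 0.0225
0.28,-0.11,0.1,-0.003,0.0,-0.005
```

arm_command --pt "-0.3 0 0 0 0 0 1.8" --pt "-0.3 0 0 0 0 0 1.8" --pt "-0.3 0 0 0 0 0 1.8" --pt "-0.3 0 0 0 0 0 1.8" --pt "-0.3 0 0 0 0 0 1.8" --pt "-0.3 0 0 0 0 0 1.8"

```text
time: 4.4
position: [0.5136, 0.0698, 0.1297]
tool_rot: [0.426, 0.566, -0.425, 0.564]
ft_force: [4.7, 1.0, -21.4]
grip_width: 0.0231
```

```bash
python3 -c "
from h import *
plan([*W(0,0),.118],106.3,n=1)
p,d,i=cam('scene')
cv2.imwrite('pics/d.png',cv2.resize(p[195:330,305:445],None,fx=4,fy=4,interpolation=cv2.INTER_CUBIC))"
```

```text
q [-0.08  0.52  1.79  0.    0.83  1.21] p [0.5136 0.0698 0.1297] psi -74.0 da 0.3 t 4.4 F [  4.7   1.  -21.4] w 0.0231
1.17,-0.1,0.11,-0.005,-0.003,-0.0
```

View pics/d.png

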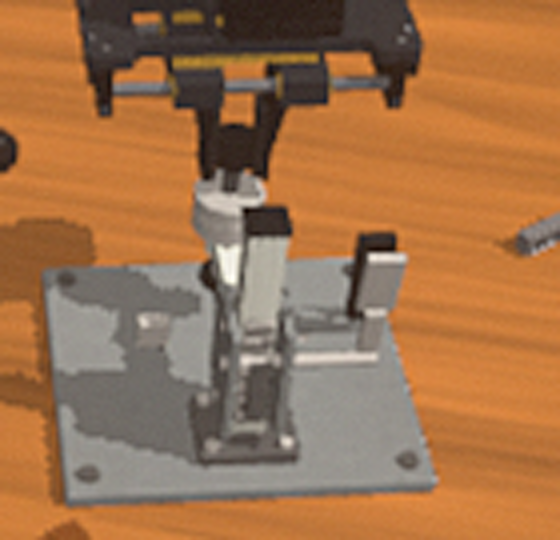

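The head is gripped and rising (fingers at (235,140) in the crop around the knob). The load is about 21 N on a tooth, so I'll continue.

arm_command --pt "-0.5 0 0 0 0 0 1.8" --pt "-0.5 0 0 0 0 0 1.8" --pt "-0.5 0 0 0 0 0 1.8" --pt "-0.5 0 0 0 0 0 1.8"

```text
time: 4.95
position: [0.5136, 0.0698, 0.1459]
tool_rot: [0.426, 0.566, -0.425, 0.563]
ft_force: [4.1, 1.9, -19.1]
grip_width: 0.0229
```

arm_command --pt "-0.5 0 0 0 0 0 1.8" --pt "-0.5 0 0 0 0 0 1.8" --pt "-0.5 0 0 0 0 0 1.8"

```text
time: 5.32
position: [0.5136, 0.0698, 0.1582]
tool_rot: [0.426, 0.567, -0.425, 0.563]
ft_force: [4.8, 1.3, -20.4]
grip_width: 0.0228
```

arm_command --pt "-0.5 0 0 0 0 0 1.8" --pt "-0.5 0 0 0 0 0 1.8" --pt "-0.5 0 0 0 0 0 1.8"

```text
time: 5.7
position: [0.5136, 0.0698, 0.1707]
tool_rot: [0.426, 0.567, -0.425, 0.562]
ft_force: [6.1, 1.7, -20.3]
grip_width: 0.023
```

```bash
python3 -c "
from h import *
plan([*W(0,0),.118],106.3,n=1)
p,d,i=cam('top');P=pts(i,d)
q=P[180:225,195:240][(d[180:225,195:240]>0)];q=q[q[:,2]>.1];print(np.percentile(q[:,2],98))
q=q-[*O,0];c,s=np.cos(YAW),np.sin(YAW);xy=q[:,:2]@np.array([[c,-s],[s,c]])
t=q[:,2]>np.percentile(q[:,2],98)-.012;print(xy[t].min(0),xy[t].max(0),t.sum())"
```

```text
q [-0.08  0.46  1.75  0.01  0.94  1.21] p [0.5136 0.0698 0.1707] psi -74.0 da 0.3 t 5.7 F [  6.1   1.7 -20.3] w 0.023
5.27,-0.08,0.14,-0.006,-0.005,0.002
0.5135820459342877
[0.02528348 0.00650599] [0.0497241  0.04762806] 247
```

arm_command --pt "-0.4 0 0 0 0 0 1.8"

```text
time: 5.88
position: [0.5136, 0.0698, 0.1745]
tool_rot: [0.426, 0.566, -0.425, 0.563]
ft_force: [6.6, 1.8, -26.0]
grip_width: 0.0228
```

arm_command --pt "-0.4 0 0 0 0 0 1.8"

```text
time: 6.0
position: [0.5136, 0.0698, 0.1774]
tool_rot: [0.427, 0.566, -0.425, 0.563]
ft_force: [8.2, 2.0, -27.2]
grip_width: 0.0226
```

arm_command --pt "-0.4 0 0 0 0 0 1.8"

```text
time: 6.12
position: [0.5136, 0.0698, 0.1817]
tool_rot: [0.427, 0.566, -0.425, 0.563]
ft_force: [5.3, 2.0, -17.6]
grip_width: 0.0231
```

arm_command --pt "-0.4 0 0 0 0 0 1.8"

```text
time: 6.25
position: [0.5136, 0.0698, 0.1852]
tool_rot: [0.427, 0.566, -0.425, 0.563]
ft_force: [8.3, 1.4, -23.9]
grip_width: 0.0226
```

arm_command --pt "-0.25 0 0 0 0 0 1.8"

```text
time: 6.38
position: [0.5136, 0.0698, 0.1871]
tool_rot: [0.427, 0.566, -0.425, 0.563]
ft_force: [6.7, 1.6, -22.4]
grip_width: 0.0231
```

arm_command --pt "-0.25 0 0 0 0 0 1.8"

```text
time: 6.5
position: [0.5136, 0.0698, 0.1888]
tool_rot: [0.427, 0.566, -0.425, 0.563]
ft_force: [6.6, 1.7, -22.2]
grip_width: 0.0228
```

arm_command --pt "-0.35 0 0 0 0 0 1.8"

```text
time: 6.62
position: [0.5136, 0.0698, 0.1922]
tool_rot: [0.427, 0.566, -0.425, 0.563]
ft_force: [1.1, 1.8, -3.6]
grip_width: 0.0232
```

arm_command --pt "-0.35 0 0 0 0 0 1.8"

```text
time: 6.75
position: [0.5136, 0.0698, 0.1969]
tool_rot: [0.427, 0.566, -0.425, 0.563]
ft_force: [2.6, 2.1, -4.8]
grip_width: 0.0228
```

arm_command --pt "-0.2 0 0 0 0 0 1.8"

```text
time: 6.88
position: [0.5136, 0.0698, 0.1985]
tool_rot: [0.427, 0.566, -0.424, 0.563]
ft_force: [8.0, 2.7, -31.4]
grip_width: 0.0228
```

arm_command --pt "0.3 0 0 0 0 0 1.8" --pt "0.2 0 0 0 0 0 1.8" --pt "0.1 0 0 0 0 0 1.8"

```text
time: 7.25
position: [0.5137, 0.0698, 0.1947]
tool_rot: [0.428, 0.565, -0.424, 0.564]
ft_force: [1.8, 1.6, -2.4]
grip_width: 0.0227
```

arm_command --pt "0.1 0 0 0 0 0 1.8" --pt "0.0 0 0 0 0 0 1.8"

```text
time: 7.5
position: [0.5137, 0.0698, 0.1941]
tool_rot: [0.428, 0.565, -0.424, 0.564]
ft_force: [2.3, 2.3, -4.2]
grip_width: 0.0228
```

arm_command --pt "0.15 0 0 0 0 0 1.8" --pt "0.1 0 0 0 0 0 1.8"

```text
time: 7.75
position: [0.5137, 0.0698, 0.1927]
tool_rot: [0.428, 0.565, -0.424, 0.564]
ft_force: [-1.4, 1.3, 7.1]
grip_width: 0.0229
```

arm_command --pt "0.1 0 0 0 0 0 1.8" --pt "0.1 0 0 0 0 0 1.8" --pt "0 0 0 0 0 0 1.8"

```text
time: 8.12
position: [0.5137, 0.0698, 0.193]
tool_rot: [0.428, 0.564, -0.424, 0.565]
ft_force: [1.0, 0.9, -2.4]
grip_width: 0.0225
```

arm_command --pt "0 0 0 0 0 0 6" --pt "0 0 0 0 0 0 6" --pt "0 0 0 0 0 0 6" --pt "-2 0 0 0 0 0 6" --pt "-3 0 0 0 0 0 6" --pt "-3 0 0 0 0 0 6" --pt "0 0 0 0 0 0 6"

```text
time: 9.0
position: [0.512, 0.0684, 0.2734]
tool_rot: [0.426, 0.566, -0.425, 0.564]
ft_force: [-0.8, 0.5, -0.8]
grip_width: 0.06
```

```bash
python3 -c "
from h import *
c=np.array([.4670,-.2688]);e=np.array([np.cos(np.radians(22.9)),np.sin(np.radians(22.9))])
plan([*(c-.083*e),.15],112.9)
p,d,i=cam('top');P=pts(i,d);P[d==0]=np.nan
c_,s_=np.cos(YAW),np.sin(YAW);xy=(P[...,:2]-O)@np.array([[c_,-s_],[s_,c_]])
m=(abs(xy[...,0])<.04)&(abs(xy[...,1])<.03);z=P[...,2][m];print('knob',np.histogram(z,bins=np.arange(.1,.24,.01)))
m=(abs(xy[...,0]-.115)<.04)&(abs(xy[...,1]-.062)<.025)&(P[...,2]>.1)&(P[...,2]<.26);z=P[...,2];
for a in np.arange(.09,.155,.006):
  k=m&(abs(xy[...,0]-a)<.003);print(round(a,3),k.sum(),np.round(np.percentile(z[k],[5,50,95]),3) if k.sum() else '')
cv2.imwrite('pics/t2.png',p)"
```

```text
q [-0.09  0.32  1.64  0.    1.19  1.21] p [0.512  0.0684 0.2734] psi -74.0 da 6.9 t 9.0 F [-0.8  0.5 -0.8] w 0.06
1.53,-2.73,4.03,-0.015,-0.0,0.0
1.54,-2.79,3.98,-0.015,-0.0,0.0
1.54,-2.85,3.94,-0.015,-0.0,0.0
1.54,-2.91,3.9,-0.015,-0.0,0.0
1.54,-2.97,3.85,-0.015,-0.0,0.0
1.54,-3.03,3.81,-0.015,-0.0,0.0
1.54,-3.08,3.76,-0.015,-0.0,0.0
1.54,-3.14,3.71,-0.015,-0.0,0.0
knob (array([0, 0, 0, 0, 0, 0, 0, 0, 0, 0, 0, 0, 0]), array([0.1 , 0.11, 0.12, 0.13, 0.14, 0.15, 0.16, 0.17, 0.18, 0.19, 0.2 ,
       0.21, 0.22, 0.23]))
0.09 0 
0.096 0 
0.102 0 
0.108 0 
0.114 3 [0.18  0.229 0.229]
0.12 4 [0.153 0.155 0.158]
0.126 84 [0.156 0.175 0.209]
0.132 80 [0.2   0.219 0.232]
0.138 47 [0.228 0.234 0.238]
0.144 6 [0.231 0.232 0.234]
0.15 0
```

arm_command --pt "0 -2.8 4.0 -0.015 0 0 7.5" --pt "0.5 -2.8 4.0 -0.015 0 0 7.5" --pt "1.5 -2.8 3.9 -0.015 0 0 7.5" --pt "1.5 -2.9 3.9 -0.015 0 0 7.5" --pt "2 -3.0 3.9 -0.015 0 0 7.5" --pt "2 -3.0 3.8 -0.015 0 0 7.5" --pt "2 -3.1 3.8 -0.015 0 0 7.5" --pt "2 -3.1 3.7 -0.015 0 0 7.5" --pt "0 0 0 0 0 0 7.5"

```text
time: 10.18
position: [0.3802, -0.3079, 0.1412]
tool_rot: [0.389, 0.599, -0.389, 0.582]
ft_force: [-0.2, 1.6, 0.1]
grip_width: 0.0751
```

```bash
python3 -c "
from h import *
c=np.array([.4670,-.2688]);e=np.array([np.cos(np.radians(22.9)),np.sin(np.radians(22.9))])
plan([*(c-.083*e),.10],112.9,n=1)
p,d,i=cam('scene')
cv2.imwrite('pics/e.png',p[90:390,120:520])
p,d,i=cam('top');P=pts(i,d);P[d==0]=np.nan
c_,s_=np.cos(YAW),np.sin(YAW);xy=(P[...,:2]-O)@np.array([[c_,-s_],[s_,c_]])
m=(abs(xy[...,0])<.04)&(abs(xy[...,1])<.03);z=P[...,2][m];print('knob',np.nanpercentile(z,[98]))
m=(abs(xy[...,0]-.115)<.04)&(abs(xy[...,1]-.062)<.025)&(P[...,2]>.1)&(P[...,2]<.26);z=P[...,2];
for a in np.arange(.09,.16,.004):
  k=m&(abs(xy[...,0]-a)<.002);print(round(a,3),k.sum(),np.round(np.percentile(z[k],[5,50,95]),3) if k.sum() else '')
"
```

```text
q [-0.91  0.48  1.83 -0.01  0.85  0.27] p [ 0.3802 -0.3079  0.1412] psi -66.7 da -0.4 t 10.18 F [-0.2  1.6  0.1] w 0.0751
4.1,1.27,-0.13,0.007,-0.02,0.013
knob [0.22311924]
0.09 0 
0.094 0 
0.098 0 
0.102 33 [0.163 0.17  0.175]
0.106 114 [0.17  0.196 0.233]
0.11 51 [0.168 0.229 0.233]
0.114 23 [0.167 0.172 0.232]
0.118 0 
0.122 15 [0.152 0.156 0.167]
0.126 72 [0.155 0.18  0.203]
0.13 61 [0.155 0.209 0.22 ]
0.134 53 [0.216 0.227 0.235]
0.138 30 [0.231 0.235 0.238]
0.142 11 [0.231 0.234 0.236]
0.146 0 
0.15 0 
0.154 0 
0.158 0
```

View pics/e.png

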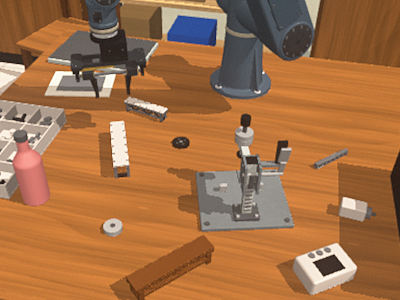

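The head hangs at the top notch, with the knob top at 0.223, so +73 mm. The gripper is close to the bridge's near end. Next I correct and descend.

arm_command --pt "2.5 1.3 -0.1 0 -0.02 0.013 7.5" --pt "2.5 0 0 0 0 0 7.5" --pt "0.0 0 0 0 0 0 7.5"

```text
time: 10.65
position: [0.3931, -0.2936, 0.092]
tool_rot: [0.387, 0.592, -0.386, 0.592]
ft_force: [-0.2, -0.1, 0.5]
grip_width: 0.0749
```

```bash
python3 -c "
from h import *
c=np.array([.4670,-.2688]);e=np.array([np.cos(np.radians(22.9)),np.sin(np.radians(22.9))])
plan([*(c-.083*e),.020],112.9,n=1)"
```

```text
q [-0.87  0.56  1.88  0.    0.7   0.28] p [ 0.3931 -0.2936  0.092 ] psi -66.3 da -0.8 t 10.65 F [-0.2 -0.1  0.5] w 0.0749
7.2,-0.54,0.6,0.014,-0.002,-0.002
```

arm_command --pt "2.5 -0.5 0.6 0.014 0 0 7.5" --pt "2.5 0 0 0 0 0 7.5" --pt "1.5 0 0 0 0 0 7.5" --pt "0.0 0 0 0 0 0 7.5"

```text
time: 11.15
position: [0.3943, -0.2994, 0.0297]
tool_rot: [0.389, 0.589, -0.389, 0.592]
ft_force: [1.0, -0.2, -0.8]
grip_width: 0.0751
```

```bash
python3 -c "
from h import *
c=np.array([.4670,-.2688]);e=np.array([np.cos(np.radians(22.9)),np.sin(np.radians(22.9))])
plan([*(c-.083*e),.020],112.9,n=1)"
```

```text
q [-0.88  0.69  1.9   0.    0.55  0.28] p [ 0.3943 -0.2994  0.0297] psi -66.8 da -0.3 t 11.15 F [ 1.  -0.2 -0.8] w 0.0751
0.97,-0.42,0.0,0.006,0.004,-0.004
```

arm_command --pt "0.9 -0.4 0 0.006 0.004 0 7.5" --pt "0.2 0 0 0 0 0 7.5" --pt "0 0 0 0 0 0 3" --pt "0 0 0 0 0 0 3" --pt "0 0 0 0 0 0 3" --pt "0 0 0 0 0 0 3" --pt "0 0 0 0 0 0 3" --grip_force 35

```text
time: 12.02
position: [0.3916, -0.3021, 0.0205]
tool_rot: [0.392, 0.587, -0.39, 0.591]
ft_force: [-0.2, 0.9, -1.6]
grip_width: 0.0395
```

arm_command --pt "-1 0 0 0 0 0 3" --pt "-2 0 0 0 0 0 3" --pt "-3 0 0 0 0 0 3" --pt "-1 0 0 0 0 0 3" --pt "0 0 0 0 0 0 3"

```text
time: 12.65
position: [0.3904, -0.3012, 0.093]
tool_rot: [0.391, 0.588, -0.39, 0.591]
ft_force: [-0.5, 0.3, -1.6]
grip_width: 0.0396
```

```bash
python3 -c "
from h import *
plan([*W(-.09,-.083),.095],16.3)
p,d,i=cam('top');P=pts(i,d)
hsv=cv2.cvtColor(p,cv2.COLOR_BGR2HSV)
p,d,i=cam('scene')
cv2.imwrite('pics/f.png',p[90:390,120:520])"
```

```text
q [-0.89  0.56  1.88  0.01  0.7   0.28] p [ 0.3904 -0.3012  0.093 ] psi -67.1 da 83.4 t 12.65 F [-0.5  0.3 -1.6] w 0.0396
-0.02,1.76,-2.45,-0.162,0.001,-0.0
-0.02,2.13,-2.14,-0.162,0.001,-0.0
-0.02,2.44,-1.77,-0.162,0.001,-0.0
-0.02,2.7,-1.35,-0.162,0.001,-0.0
-0.02,2.88,-0.9,-0.162,0.001,-0.0
-0.02,2.99,-0.42,-0.162,0.001,-0.0
-0.02,3.02,0.06,-0.162,0.001,-0.0
-0.02,2.97,0.55,-0.162,0.001,-0.0
-0.02,2.84,1.02,-0.162,0.001,-0.0
```

View pics/f.png

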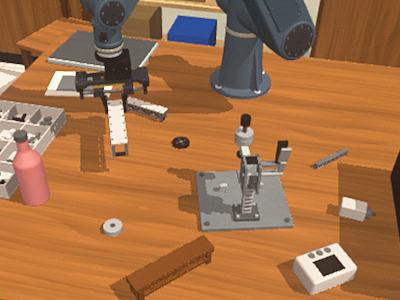

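The bridge is held level and clear. I'll rotate first, then translate.

arm_command --pt "0 0 0 -0.16 0 0 3" --pt "0 0 0 -0.16 0 0 3" --pt "0 0 0 -0.16 0 0 3" --pt "0 0 0 -0.16 0 0 3" --pt "0 0 0 -0.16 0 0 3" --pt "0 0 0 -0.16 0 0 3" --pt "0 0 0 -0.16 0 0 3" --pt "0 0 0 -0.16 0 0 3" --pt "0 0 0 -0.16 0 0 3" --pt "0 0 0 0 0 0 3"

```text
time: 14.0
position: [0.3859, -0.2963, 0.0811]
tool_rot: [-0.104, 0.701, 0.117, 0.696]
ft_force: [0.4, 0.3, -0.7]
grip_width: 0.0398
```

```bash
python3 -c "
from h import *
plan([*W(-.10,-.083),.085],16.3)"
```

```text
q [-0.89  0.59  1.88  0.01  0.69 -1.21] p [ 0.3859 -0.2963  0.0811] psi 18.0 da -1.7 t 14.0 F [ 0.4  0.3 -0.7] w 0.0398
-0.0,4.55,2.62,0.006,-0.001,-0.004
-0.02,4.57,2.6,0.006,-0.001,-0.004
-0.03,4.58,2.57,0.006,-0.001,-0.004
-0.05,4.6,2.54,0.006,-0.001,-0.004
-0.06,4.61,2.51,0.006,-0.001,-0.004
```

arm_command --pt "0 4.5 2.6 0.006 0 -0.004 3" --pt "0 4.5 2.6 0.006 0 -0.004 3" --pt "0 4.5 2.6 0.006 0 -0.004 3" --pt "0 4.5 2.5 0.006 0 -0.004 3" --pt "0 4.2 2.0 0.006 0 -0.004 3" --pt "0 0 0 0 0 0 3"

```text
time: 14.75
position: [0.442, -0.044, 0.0795]
tool_rot: [-0.093, 0.702, 0.09, 0.7]
ft_force: [0.1, 0.7, -0.9]
grip_width: 0.04
```

```bash
python3 -c "
from h import *
plan([*W(-.10,-.083),.043],16.3,n=1)
p,d,i=cam('scene','g0.png')
cv2.imwrite('pics/g.png',cv2.resize(p[140:330,230:430],None,fx=3,fy=3))
p,d,i=cam('top','g1.png');P=pts(i,d);P[d==0]=np.nan;np.save('g1.npy',d)
"
```

```text
q [-0.35  0.55  2.   -0.01  0.59 -0.6 ] p [ 0.442  -0.044   0.0795] psi 14.9 da 1.4 t 14.75 F [ 0.1  0.7 -0.9] w 0.04
3.65,0.52,-0.03,-0.025,-0.004,0.004
```

View pics/g.png

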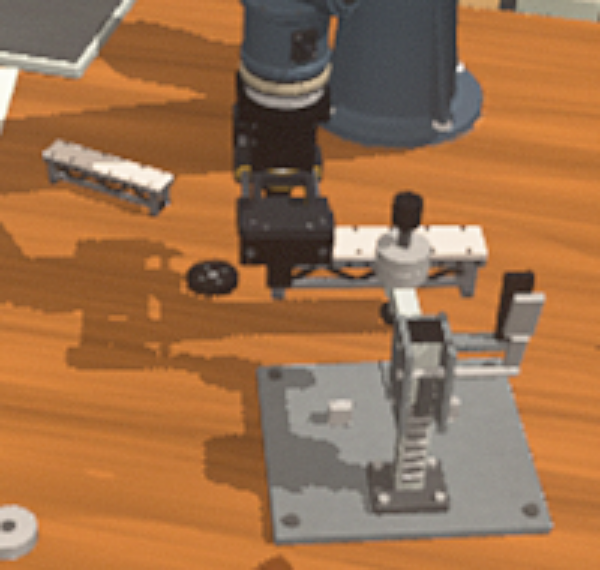

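The bridge is in front of the tester, level, at (330–485,245). I'll lower it and measure its axis from the top camera.

arm_command --pt "1.8 0.5 0 -0.025 -0.004 0.004 3" --pt "1.7 0 0 0 0 0 3" --pt "0.2 0 0 0 0 0 3" --pt "0 0 0 0 0 0 3"

```text
time: 15.35
position: [0.4435, -0.0478, 0.0418]
tool_rot: [-0.097, 0.699, 0.095, 0.702]
ft_force: [-0.3, 0.7, -1.0]
grip_width: 0.0398
```

```bash
cat >> h.py <<'E'
def bridge(z,n='top',img=None):
    p,d,i=cam(n,img)
    hsv=cv2.cvtColor(p,cv2.COLOR_BGR2HSV);P=pts(i,d);P[d==0]=np.nan
    A=np.array([[np.cos(YAW),-np.sin(YAW)],[np.sin(YAW),np.cos(YAW)]])
    xy=(P[...,:2]-O)@A
    m=(abs(P[...,2]-z)<.008)&(hsv[...,1]<60)&(hsv[...,2]>130)&(abs(xy[...,0])<.16)&(abs(xy[...,1])<.12)
    q=xy[m];print('deck n',len(q),'z',np.median(P[m][:,2]),'x span by y:')
    for y in np.arange(-.09,.1,.02):
        k=abs(q[:,1]-y)<.01
        if k.sum()>3: print('  %.2f n%d x %.1f %.1f  z %.1f'%(y,k.sum(),q[k,0].min()*1e3,q[k,0].max()*1e3,np.median(P[m][k,2])*1e3))
    print('y span',q[:,1].min()*1e3,q[:,1].max()*1e3)
    return p
E
python3 -c "
from h import *
plan([*W(-.10,-.083),.043],16.3,n=1)
bridge(.072,img='h1.png')"
```

```text
q [-0.36  0.64  2.02 -0.    0.48 -0.63] p [ 0.4435 -0.0478  0.0418] psi 15.5 da 0.8 t 15.35 F [-0.3  0.7 -1. ] w 0.0398
-0.13,0.91,-0.07,-0.013,0.005,0.004
deck n 237 z 0.07011848032863699 x span by y:
  -0.05 n15 x -104.1 -87.1  z 70.7
  -0.03 n5 x -106.1 -81.0  z 70.3
  -0.01 n117 x -109.4 -79.9  z 70.1
  0.01 n97 x -103.2 -79.9  z 70.0
y span -54.165272989849036 23.22543428448196
```

arm_command --pt "-0.1 0.9 0 -0.013 0.005 0.004 3" --pt "0 0 2.5 0 0 0 3" --pt "0 0 2.5 0 0 0 3" --pt "0 0 0 0 0 0 3"

```text
time: 15.9
position: [0.4897, -0.0238, 0.0449]
tool_rot: [-0.1, 0.7, 0.1, 0.7]
ft_force: [-0.4, 0.8, -1.0]
grip_width: 0.0396
```

```bash
sed -i 's/&(hsv\[...,1\]<60)&(hsv\[...,2\]>130)/\&(hsv[...,1]<90)\&(hsv[...,2]>50)/' h.py
python3 -c "
from h import *
plan([*W(-.003,-.083),.0425],16.3,n=1)
bridge(.072,img='h2.png')"
```

```text
q [-0.28  0.65  1.91  0.    0.58 -0.56] p [ 0.4897 -0.0238  0.0449] psi 16.3 da -0.0 t 15.9 F [-0.4  0.8 -1. ] w 0.0396
0.25,-0.1,4.53,0.0,0.0,0.0
deck n 777 z 0.07291138418152121 x span by y:
  0.01 n77 x -57.4 -30.2  z 73.2
  0.03 n194 x -70.1 -30.3  z 73.1
  0.05 n205 x -70.8 -29.5  z 72.9
  0.07 n197 x -69.8 -29.9  z 72.9
  0.09 n102 x -64.9 -30.1  z 72.5
y span -24.703840673000183 97.48147772662375
```

arm_command --pt "0.2 0 2.3 0 0 0 3" --pt "0 0 2.2 0 0 0 3" --pt "0.5 0 0 0 0 0 3" --pt "0 0 0 0 0 0 3"

```text
time: 16.45
position: [0.5232, -0.0097, 0.037]
tool_rot: [-0.099, 0.705, 0.102, 0.695]
ft_force: [-0.1, -0.7, -1.2]
grip_width: 0.04
```

```bash
python3 -c "
from h import *
plan([*W(-.003,-.083),.0425],16.3,n=1)
bridge(.066,img='h3.png')"
```

```text
q [-0.23  0.69  1.81 -0.    0.65 -0.52] p [ 0.5232 -0.0097  0.037 ] psi 16.3 da -0.0 t 16.45 F [-0.1 -0.7 -1.2] w 0.04
-0.57,-0.51,0.9,0.001,-0.013,-0.007
deck n 685 z 0.06599792847881325 x span by y:
  0.03 n102 x -33.0 6.2  z 65.5
  0.05 n188 x -33.7 6.2  z 65.9
  0.07 n200 x -34.0 5.8  z 66.4
  0.09 n178 x -33.8 5.3  z 66.0
y span -22.53577585229006 101.64360946909741
```

arm_command --pt "0 -0.5 1.0 0 -0.013 -0.007 3" --pt "0 0 0 0 0 0 3" --pt "0.3 0 0 0 0 0 3" --pt "0 0 0 0 0 0 3"

```text
time: 17.0
position: [0.5335, -0.0125, 0.0339]
tool_rot: [-0.1, 0.7, 0.1, 0.7]
ft_force: [-0.3, 0.0, -1.0]
grip_width: 0.0392
```

```bash
python3 -c "
from h import *
plan([*W(-.003,-.083),.033],16.3,n=1)
bridge(.063,img='h4.png')"
```

```text
q [-0.23  0.7   1.8  -0.    0.64 -0.52] p [ 0.5335 -0.0125  0.0339] psi 16.3 da 0.0 t 17.0 F [-0.3  0.  -1. ] w 0.0392
0.09,0.05,0.01,-0.001,0.0,0.0
deck n 642 z 0.061906748882435414 x span by y:
  0.03 n108 x -22.4 14.7  z 62.3
  0.05 n196 x -24.9 15.5  z 62.1
  0.07 n196 x -25.0 14.9  z 61.9
  0.09 n140 x -22.9 15.2  z 61.3
y span -26.267416295543587 96.65577050288441
```

arm_command --pt "0.15 0 0.25 0 0 0 3" --pt "0 0 0 0 0 0 3"

```text
time: 17.3
position: [0.5353, -0.0117, 0.0326]
tool_rot: [-0.1, 0.7, 0.1, 0.699]
ft_force: [0.2, -0.1, -0.5]
grip_width: 0.0397
```

arm_command --pt "0.1 0 0.2 0 0 0 3" --pt "0 0 0 0 0 0 3"

```text
time: 17.55
position: [0.5354, -0.0116, 0.0329]
tool_rot: [-0.101, 0.702, 0.101, 0.698]
ft_force: [0.6, 1.1, 0.4]
grip_width: 0.0399
```

```bash
python3 -c "
from h import *
plan([*W(-.003,-.083),.033],16.3,n=1)
bridge(.063,img='h5.png')"
```

```text
q [-0.23  0.71  1.79 -0.    0.65 -0.51] p [ 0.5354 -0.0116  0.0329] psi 16.4 da -0.1 t 17.55 F [0.6 1.1 0.4] w 0.0399
-0.01,0.02,-0.21,0.001,-0.005,-0.001
deck n 628 z 0.061637650046114434 x span by y:
  0.03 n96 x -19.9 16.5  z 61.7
  0.05 n195 x -22.9 17.1  z 61.7
  0.07 n199 x -22.8 17.3  z 61.3
  0.09 n136 x -18.4 16.6  z 61.8
y span -26.865342274496292 96.8262155290822
```

arm_command --pt "0 0 0.25 0 0 0 3" --pt "0 0 0.1 0 0 0 3"

```text
time: 17.85
position: [0.5385, -0.0105, 0.0327]
tool_rot: [-0.101, 0.702, 0.101, 0.697]
ft_force: [-3.3, -2.8, 4.1]
grip_width: 0.0396
```

arm_command --pt "0 0 0.25 0 0 0 3" --pt "0 0 0.1 0 0 0 3"

```text
time: 18.1
position: [0.5385, -0.0105, 0.0328]
tool_rot: [-0.102, 0.705, 0.102, 0.695]
ft_force: [-3.3, -2.1, 3.5]
grip_width: 0.0398
```

```bash
python3 -c "
from h import *
plan([*W(-.0,-.083),.033],16.3,n=1)
bridge(.063,img='h6.png')"
```

```text
q [-0.22  0.71  1.78 -0.01  0.67 -0.51] p [ 0.5385 -0.0105  0.0328] psi 16.5 da -0.2 t 18.1 F [-3.3 -2.1  3.5] w 0.0398
-0.02,0.0,-0.23,0.004,-0.015,-0.002
deck n 609 z 0.06204132084049885 x span by y:
  -0.03 n4 x 11.5 14.2  z 62.5
  0.03 n83 x -18.5 20.1  z 62.5
  0.05 n183 x -19.5 19.9  z 62.0
  0.07 n198 x -19.9 20.1  z 62.3
  0.09 n141 x -16.5 20.1  z 61.6
y span -28.742553759566455 97.12164468117231
```

arm_command --pt "0 0 0 0 0 0 5.5" --pt "0 0 0 0 0 0 5.5" --pt "0 0 0 0 0 0 5.5" --pt "-2 0 0 0 0 0 5.5" --pt "-4 0 0 0 0 0 5.5" --pt "0 0 0 0 0 0 5.5"

```text
time: 18.9
position: [0.5426, -0.0095, 0.0932]
tool_rot: [-0.101, 0.703, 0.101, 0.697]
ft_force: [0.4, -0.9, 0.4]
grip_width: 0.0551
```

```bash
python3 -c "
from h import *
plan([*W(-.0,-.083),.2],16.3,n=1)
bridge(.063,img='h7.png')"
```

```text
q [-0.22  0.61  1.74 -0.    0.8  -0.51] p [ 0.5426 -0.0095  0.0932] psi 16.5 da -0.2 t 18.9 F [ 0.4 -0.9  0.4] w 0.0551
-10.68,0.03,-0.75,0.003,-0.009,-0.001
deck n 778 z 0.06184520488009004 x span by y:
  -0.05 n37 x -14.3 14.1  z 61.3
  -0.03 n126 x -10.6 20.3  z 62.5
  -0.01 n8 x 0.2 16.6  z 61.1
  0.03 n55 x -7.0 19.3  z 62.6
  0.05 n190 x -20.5 19.1  z 61.4
  0.07 n197 x -20.8 19.2  z 61.9
  0.09 n165 x -21.0 18.9  z 61.5
y span -45.595689974800216 96.9368281967876
```

arm_command --pt "-5.5 0 -0.3 0 0 0 4" --pt "-5.5 0 -1 0 0 0 2" --pt "-5.5 0 -1 0 0 0 0" --pt "0 4 -1 0 0 0 0" --pt "0 4 -1 0 0 0 0" --pt "0 4 -1 0 0 0 0" --pt "0 4 0 0 0 0 0" --pt "0 0 0 0 0 0 0"

```text
time: 19.95
position: [0.4424, 0.1331, 0.2536]
tool_rot: [-0.097, 0.71, 0.103, 0.69]
ft_force: [-0.3, -0.5, 0.8]
grip_width: 0.0005
```

```bash
python3 -c "
from h import *
plan([*W(-.045,.075),.11],16.3,n=1)
p=bridge(.063,img='h8.png')
cv2.imwrite('pics/i.png',cv2.resize(p[165:310,190:345],None,fx=4,fy=4,interpolation=cv2.INTER_CUBIC))"
```

```text
q [ 0.05  0.28  1.77  0.01  1.12 -0.24] p [0.4424 0.1331 0.2536] psi 16.3 da 0.0 t 19.95 F [-0.3 -0.5  0.8] w 0.0005
14.34,-0.85,0.84,-0.0,-0.026,-0.011
deck n 1126 z 0.0617545738536206 x span by y:
  -0.09 n147 x -19.0 21.0  z 61.7
  -0.07 n196 x -19.4 20.7  z 61.6
  -0.05 n194 x -19.7 20.7  z 61.8
  -0.03 n195 x -20.1 20.2  z 61.7
  -0.01 n60 x -20.0 19.7  z 61.3
  0.01 n28 x -20.2 -13.3  z 61.5
  0.03 n143 x -20.8 19.3  z 62.1
  0.05 n163 x -20.6 18.9  z 61.7
y span -94.84309608425856 57.69603847544963
```

View pics/i.png

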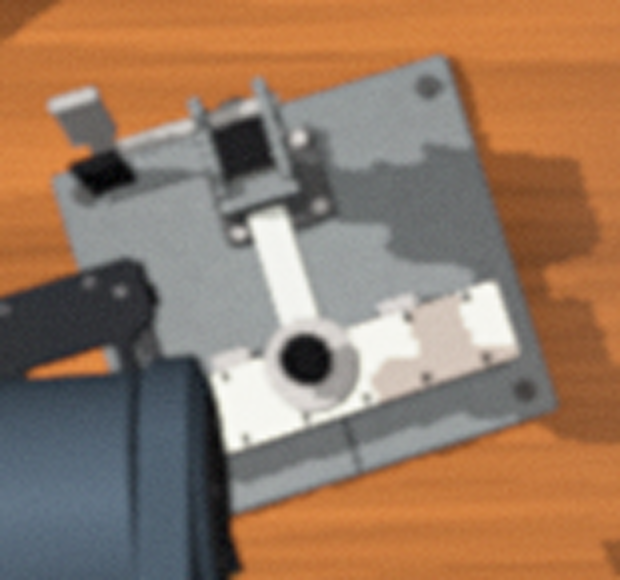

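The bridge stands under the foot. Its −y half touches the right lug, while the +y end is about 1.5 mm off the left lug (crop (235,357)). I'll nudge the +y end's front with shut fingers.

arm_command --pt "4 -0.8 0.0 0 -0.026 -0.011 0" --pt "5 0 0 0 0 0 0" --pt "5 0 0 0 0 0 0" --pt "0 0 0 0 0 0 0"

```text
time: 20.5
position: [0.4486, 0.1207, 0.1091]
tool_rot: [-0.1, 0.699, 0.098, 0.702]
ft_force: [-0.1, 0.1, -0.7]
grip_width: 0.0004
```

```bash
python3 -c "
from h import *
plan([*W(-.045,.075),.04],16.3,n=1)"
```

```text
q [ 0.02  0.51  1.94 -0.    0.69 -0.25] p [0.4486 0.1207 0.1091] psi 16.1 da 0.2 t 20.5 F [-0.1  0.1 -0.7] w 0.0004
6.91,0.71,0.18,-0.004,0.004,0.003
```

arm_command --pt "3 0.5 0.0 0 0 0 0" --pt "3 0 0 0 0 0 0" --pt "0.7 0 0 0 0 0 0" --pt "0 0 0 0 0 0 0"

```text
time: 21.0
position: [0.455, 0.1233, 0.0455]
tool_rot: [-0.099, 0.695, 0.096, 0.706]
ft_force: [-0.2, -0.9, 0.5]
grip_width: 0.0006
```

arm_command --pt "0 0 0.4 0 0 0 0" --pt "0 0 0.2 0 0 0 0"

```text
time: 21.25
position: [0.463, 0.1249, 0.0482]
tool_rot: [-0.099, 0.693, 0.096, 0.708]
ft_force: [0.2, -0.4, -0.4]
grip_width: 0.0002
```

arm_command --pt "0 0 0.2 0 0 0 0"

```text
time: 21.38
position: [0.4656, 0.1256, 0.0489]
tool_rot: [-0.099, 0.692, 0.096, 0.708]
ft_force: [0.3, -0.2, -0.4]
grip_width: 0.0005
```

```bash
python3 -c "
from h import *
plan([*W(-.036,.07),.042],16.3,n=1)
p=bridge(.063,img='h9.png')"
```

```text
q [ 0.03  0.64  1.94 -0.01  0.54 -0.24] p [0.4656 0.1256 0.0489] psi 15.9 da 0.4 t 21.38 F [ 0.3 -0.2 -0.4] w 0.0005
0.68,0.19,-0.66,-0.008,0.021,0.008
deck n 850 z 0.06148681104504494 x span by y:
  -0.09 n146 x -19.2 21.0  z 61.3
  -0.07 n198 x -19.2 20.8  z 61.6
  -0.05 n195 x -19.7 20.4  z 61.8
  -0.03 n197 x -19.7 20.1  z 61.5
  -0.01 n61 x -19.9 19.7  z 61.1
  0.01 n28 x -20.2 -13.1  z 61.1
  0.03 n21 x -20.2 19.6  z 61.4
y span -95.0061719537639 66.102275905959
```

arm_command --pt "0.3 0 0.15 0 0.02 0.008 0"

```text
time: 21.55
position: [0.467, 0.1262, 0.0462]
tool_rot: [-0.098, 0.7, 0.098, 0.7]
ft_force: [-1.7, -0.2, 0.7]
grip_width: 0.0007
```

arm_command --pt "0.2 0 0.15 0 0 0 0"

```text
time: 21.68
position: [0.4678, 0.1265, 0.0439]
tool_rot: [-0.098, 0.701, 0.098, 0.7]
ft_force: [-2.0, -1.1, 1.6]
grip_width: 0.0006
```

arm_command --pt "0 0 0.15 0 0 0 0"

```text
time: 21.8
position: [0.4677, 0.1268, 0.0435]
tool_rot: [-0.098, 0.702, 0.098, 0.698]
ft_force: [-2.6, -1.5, 2.6]
grip_width: 0.0003
```

```bash
python3 -c "
from h import *
plan([*W(-.036,.07),.042],16.3,n=1)
p=bridge(.063,img='h10.png')"
```

```text
q [ 0.03  0.66  1.92  0.    0.58 -0.24] p [0.4677 0.1268 0.0435] psi 15.9 da 0.4 t 21.8 F [-2.6 -1.5  2.6] w 0.0003
0.15,0.13,-0.89,-0.007,-0.006,-0.001
deck n 819 z 0.061582692818132445 x span by y:
  -0.09 n148 x -19.8 19.9  z 61.5
  -0.07 n199 x -20.3 20.4  z 61.5
  -0.05 n192 x -19.8 20.1  z 61.4
  -0.03 n197 x -19.7 20.3  z 61.9
  -0.01 n56 x -19.3 19.7  z 62.1
  0.01 n22 x -19.5 -13.1  z 61.1
  0.03 n5 x -19.1 -10.8  z 62.8
y span -94.87867963295459 21.263052187903106
```

arm_command --pt "0 0 -1 0 0 0 0" --pt "0 0 -2 0 0 0 0" --pt "-5 0 -1 0 0 0 0" --pt "-5 0 -2 0 0 0 0" --pt "-4 0 -4 0 0 0 0" --pt "0 0 -2 0 0 0 0"

```text
time: 22.6
position: [0.3537, 0.0929, 0.1859]
tool_rot: [-0.098, 0.699, 0.098, 0.702]
ft_force: [-0.2, 0.0, 0.4]
grip_width: 0.0004
```

```bash
python3 -c "
from h import *
plan([*W(.1145,.062),.275],16.3)
p=bridge(.063,img='h11.png')"
```

```text
q [-0.05  0.25  2.09  0.    0.8  -0.33] p [0.3537 0.0929 0.1859] psi 15.9 da 0.4 t 22.6 F [-0.2  0.   0.4] w 0.0004
-1.47,-0.07,4.35,-0.001,0.001,0.0
-1.47,-0.08,4.35,-0.001,0.001,0.0
-1.47,-0.08,4.35,-0.001,0.001,0.0
-1.48,-0.09,4.35,-0.001,0.001,0.0
-1.48,-0.09,4.34,-0.001,0.001,0.0
-1.48,-0.1,4.34,-0.001,0.001,0.0
deck n 1513 z 0.061537931321163475 x span by y:
  -0.09 n142 x -19.7 19.7  z 61.7
  -0.07 n195 x -20.0 20.1  z 61.6
  -0.05 n195 x -20.4 20.4  z 61.7
  -0.03 n197 x -19.7 20.4  z 61.6
  -0.01 n60 x -19.7 20.0  z 61.6
  0.01 n24 x -19.6 -13.3  z 60.6
  0.03 n141 x -19.3 20.5  z 61.4
  0.05 n195 x -19.2 20.3  z 61.8
  0.07 n202 x -19.3 21.0  z 61.1
  0.09 n162 x -19.1 20.7  z 61.5
y span -94.88155032249522 96.76625173829045
```

The bridge is square to within about 0.3° (back edge 19.7–20.7 mm) and centred in y to 1 mm. Now to the grip.

arm_command --pt "-4 0 1 0 0 0 7" --pt "-3 0 3.5 0 0 0 7" --pt "-2 0 4.5 0 0 0 7" --pt "-0.5 -0.1 4.5 0 0 0 7" --pt "0 -0.1 4.5 0 0 0 7" --pt "0 -0.1 4.5 0 0 0 7" --pt "0 -0.1 3 0 0 0 7" --pt "0 0 0 0 0 0 7"

```text
time: 23.65
position: [0.6057, 0.1615, 0.2788]
tool_rot: [-0.096, 0.699, 0.098, 0.702]
ft_force: [-0.4, -0.9, -0.3]
grip_width: 0.0676
```

```bash
python3 -c "
from h import *
plan([*W(.1135,.062),.193],16.3,n=1)
"
```

```text
q [ 0.08  0.47  1.36  0.    1.3  -0.19] p [0.6057 0.1615 0.2788] psi 15.7 da 0.6 t 23.65 F [-0.4 -0.9 -0.3] w 0.0676
8.57,-0.14,-0.19,-0.01,0.004,-0.001
```

arm_command --pt "2 -0.1 -0.1 -0.01 0.004 0 7.5" --pt "2.5 0 0 0 0 0 7.5" --pt "2.5 0 0 0 0 0 7.5" --pt "1.2 0 0 0 0 0 7.5" --pt "0 0 0 0 0 0 7.5"

```text
time: 24.28
position: [0.6002, 0.1599, 0.1929]
tool_rot: [-0.1, 0.702, 0.101, 0.698]
ft_force: [0.2, 0.4, -0.0]
grip_width: 0.075
```

```bash
python3 -c "
from h import *
plan([*W(.1135,.062),.193],16.3,n=1)
p,d,i=cam('scene','j0.png')
cv2.imwrite('pics/j.png',cv2.resize(p[170:330,300:460],None,fx=3.5,fy=3.5,interpolation=cv2.INTER_CUBIC))
"
```

```text
q [ 0.08  0.56  1.47  0.    1.12 -0.21] p [0.6002 0.1599 0.1929] psi 16.3 da -0.0 t 24.27 F [ 0.2  0.4 -0. ] w 0.075
-0.01,-0.12,0.41,0.0,-0.004,-0.003
```

View pics/j.png

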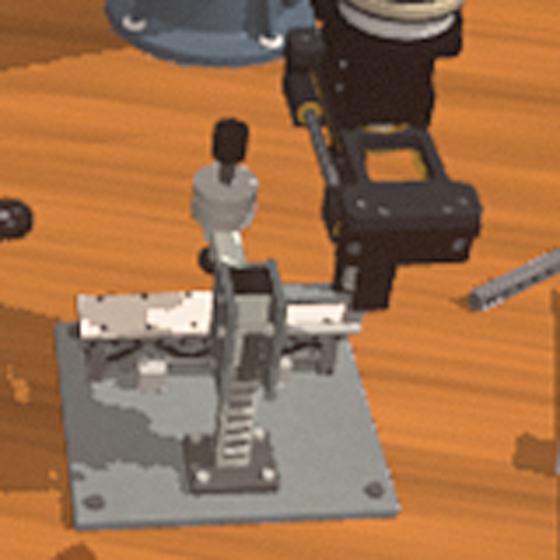

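The gripper straddles the hand grip at (370,270), and the bridge sits under the foot against the lugs. I'll centre and squeeze.

arm_command --pt "0 -0.1 0.4 0 0 0 7.5" --pt "0 0 0 0 0 0 7.5" --pt "0 0 0 0 0 0 5" --pt "0 0 0 0 0 0 4" --pt "0 0 0 0 0 0 3" --pt "0 0 0 0 0 0 2.4" --pt "0 0 0 0 0 0 2.0" --grip_force 45

```text
time: 25.2
position: [0.6132, 0.162, 0.1982]
tool_rot: [-0.099, 0.693, 0.101, 0.706]
ft_force: [5.9, 2.3, -2.3]
grip_width: 0.0329
```

arm_command --pt "0 0 0 0 0 0 1.6" --pt "0 0 0 0 0 0 1.2" --pt "0 0 0 0 0 0 1.2"

```text
time: 25.58
position: [0.6053, 0.1597, 0.1937]
tool_rot: [-0.1, 0.701, 0.101, 0.699]
ft_force: [1.3, 0.6, -4.0]
grip_width: 0.0152
```

```bash
python3 -c "
from h import *
plan([*W(.1135,.062),.193],16.3,n=1)
"
```

```text
q [ 0.08  0.56  1.46  0.    1.12 -0.21] p [0.6053 0.1597 0.1937] psi 16.4 da -0.1 t 25.57 F [ 1.3  0.6 -4. ] w 0.0152
0.07,0.03,-0.07,0.001,-0.002,-0.001
```

Squeezed: width is 15 mm (fully shut) with the head's weight of about 4 N in hand. Easing down.

arm_command --pt "0.15 0 0 0 0 0 1.2" --pt "0.15 0 0 0 0 0 1.2" --pt "0.15 0 0 0 0 0 1.2" --pt "0.15 0 0 0 0 0 1.2"

```text
time: 26.08
position: [0.6053, 0.1598, 0.1869]
tool_rot: [-0.101, 0.701, 0.101, 0.699]
ft_force: [-0.6, -0.6, -3.6]
grip_width: 0.0155
```

arm_command --pt "0.2 0 0 0 0 0 1.2" --pt "0.2 0 0 0 0 0 1.2" --pt "0.2 0 0 0 0 0 1.2" --pt "0.2 0 0 0 0 0 1.2"

```text
time: 26.58
position: [0.6053, 0.1598, 0.1784]
tool_rot: [-0.101, 0.701, 0.101, 0.699]
ft_force: [-1.8, -0.9, -5.1]
grip_width: 0.015
```

```bash
cat >> h.py <<'E'
def head():
    p,d,i=cam('top');P=pts(i,d);P[d==0]=np.nan
    A=np.array([[np.cos(YAW),-np.sin(YAW)],[np.sin(YAW),np.cos(YAW)]]);xy=(P[...,:2]-O)@A
    m=np.hypot(xy[...,0],xy[...,1])<.018
    z=P[...,2][m];z=z[z<.26];k=np.percentile(z,97);print('knob top',k,'h~',k-.151+.006,len(z))
E
python3 -c "
from h import *
plan([*W(.1135,.062),.193],16.3,n=1);head()
"
```

```text
q [ 0.08  0.58  1.47  0.    1.09 -0.21] p [0.6053 0.1598 0.1784] psi 16.4 da -0.1 t 26.57 F [-1.8 -0.9 -5.1] w 0.015
-1.46,0.03,-0.08,0.002,-0.002,-0.001
knob top 0.2049800226132538 h~ 0.059980022613253796 297
```

arm_command --pt "0.2 0 0 0 0 0 1.2" --pt "0.2 0 0 0 0 0 1.2" --pt "0.2 0 0 0 0 0 1.2" --pt "0.2 0 0 0 0 0 1.2" --pt "0.2 0 0 0 0 0 1.2" --pt "0.15 0 0 0 0 0 1.2" --pt "0.15 0 0 0 0 0 1.2" --pt "0.1 0 0 0 0 0 1.2"

```text
time: 27.62
position: [0.6054, 0.1598, 0.1632]
tool_rot: [-0.101, 0.701, 0.101, 0.699]
ft_force: [-0.9, -0.9, -3.7]
grip_width: 0.0153
```

```bash
python3 -c "
from h import *
plan([*W(.1135,.062),.193],16.3,n=1);head()
"
```

```text
q [ 0.08  0.6   1.48  0.    1.06 -0.21] p [0.6054 0.1598 0.1632] psi 16.4 da -0.1 t 27.62 F [-0.9 -0.9 -3.7] w 0.0153
-2.98,0.04,-0.08,0.002,-0.002,-0.001
knob top 0.18922950438418834 h~ 0.044229504384188344 286
```

arm_command --pt "0.08 0 0 0 0 0 1.2" --pt "0.08 0 0 0 0 0 1.2" --pt "0.08 0 0 0 0 0 1.2" --pt "0.08 0 0 0 0 0 1.2" --pt "0.08 0 0 0 0 0 1.2" --pt "0.08 0 0 0 0 0 1.2" --pt "0.08 0 0 0 0 0 1.2"

```text
time: 28.55
position: [0.6054, 0.1597, 0.1572]
tool_rot: [-0.101, 0.701, 0.101, 0.699]
ft_force: [-1.4, -1.2, -3.2]
grip_width: 0.0152
```

arm_command --pt "0.08 0 0 0 0 0 1.2" --pt "0.08 0 0 0 0 0 1.2"

```text
time: 28.8
position: [0.6053, 0.1598, 0.1555]
tool_rot: [-0.101, 0.701, 0.101, 0.699]
ft_force: [-0.5, -0.9, -4.0]
grip_width: 0.0153
```

arm_command --pt "0.08 0 0 0 0 0 1.2" --pt "0.08 0 0 0 0 0 1.2"

```text
time: 29.05
position: [0.6054, 0.1598, 0.1547]
tool_rot: [-0.101, 0.701, 0.101, 0.699]
ft_force: [-3.4, -0.9, 4.0]
grip_width: 0.0153
```

```bash
python3 -c "
from h import *
plan([*W(.1135,.062),.193],16.3,n=1);head()
"
```

```text
q [ 0.08  0.61  1.49  0.    1.04 -0.21] p [0.6054 0.1598 0.1547] psi 16.4 da -0.1 t 29.05 F [-3.4 -0.9  4. ] w 0.0153
-3.83,0.04,-0.09,0.002,-0.002,-0.001
knob top 0.18090073699837922 h~ 0.03590073699837922 283
```

Fz turned from −4 to +4 N at h≈0.035, so the load is on the bridge. Letting go slowly.

arm_command --pt "0 0 0 0 0 0 1.8" --pt "0 0 0 0 0 0 2.4" --pt "0 0 0 0 0 0 3.2" --pt "0 0 0 0 0 0 4.5" --pt "0 0 0 0 0 0 6" --pt "0 0 0 0 0 0 8" --pt "0 0 0 0 0 0 8" --pt "0 0 0 0 0 0 8"

```text
time: 30.1
position: [0.6121, 0.1615, 0.1566]
tool_rot: [-0.099, 0.695, 0.101, 0.705]
ft_force: [0.4, 0.7, 0.1]
grip_width: 0.0735
```

```bash
python3 -c "
from h import *
plan([*W(.1165,.062),.193],16.3,n=1);head()
"
```

```text
q [ 0.08  0.61  1.48  0.    1.03 -0.21] p [0.6121 0.1615 0.1566] psi 16.3 da 0.0 t 30.1 F [0.4 0.7 0.1] w 0.0735
-3.64,0.06,-0.42,-0.0,0.014,-0.001
knob top 0.18216590340780076 h~ 0.03716590340780076 282
```

arm_command --pt "-1 0 0 0 0 0 8" --pt "-3 0 0 0 0 0 8" --pt "-4 0 0 0 0 0 8" --pt "-4 0 0 0 0 0 8" --pt "-2 -2 0 0 0 0 8" --pt "0 5 -5 0 0 0 8" --pt "0 5 -5 0 0 0 8" --pt "0 5 -3 0 0 0 8" --pt "0 0 0 0 0 0 8"

```text
time: 31.28
position: [0.4563, 0.2449, 0.3047]
tool_rot: [-0.098, 0.692, 0.1, 0.708]
ft_force: [0.5, -0.7, 0.1]
grip_width: 0.0806
```

```bash
python3 -c "
from h import *
plan([*W(.1165,.062),.193],16.3,n=1);head()
t=bridge(.063)
p,d,i=cam('scene')
a=cv2.resize(p[170:330,290:450],None,fx=3.5,fy=3.5,interpolation=cv2.INTER_CUBIC)
cv2.imwrite('pics/k.png',a);cv2.imwrite('pics/l.png',t)
"
```

```text
q [ 0.28  0.28  1.61  0.    1.23 -0.01] p [0.4563 0.2449 0.3047] psi 16.1 da 0.2 t 31.27 F [ 0.5 -0.7  0.1] w 0.0806
11.43,-12.29,11.92,-0.003,0.022,-0.0
knob top 0.1816410194257177 h~ 0.0366410194257177 283
deck n 1513 z 0.06152191875168289 x span by y:
  -0.09 n148 x -19.8 20.1  z 61.4
  -0.07 n198 x -20.3 19.8  z 61.5
  -0.05 n192 x -19.9 20.6  z 61.5
  -0.03 n196 x -19.7 20.5  z 61.8
  -0.01 n47 x -19.5 112.2  z 62.7
  0.01 n16 x -19.6 79.8  z 62.4
  0.03 n158 x -20.0 20.7  z 61.4
  0.05 n194 x -19.4 20.3  z 61.6
  0.07 n199 x -19.2 20.9  z 61.3
  0.09 n165 x -19.1 20.6  z 61.2
y span -95.02348916819518 96.73578141226268
```

View pics/k.png

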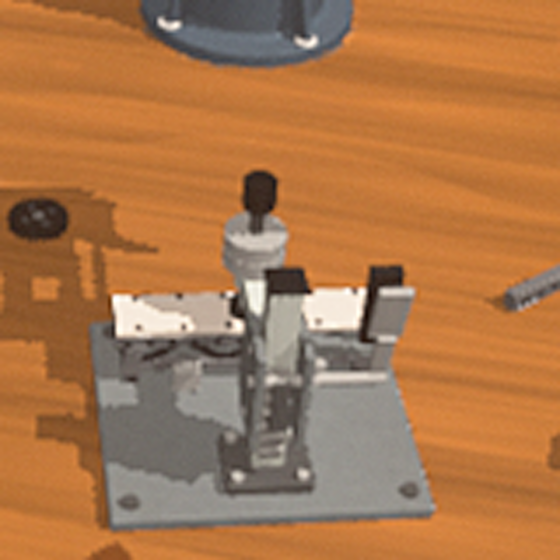

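View pics/l.png

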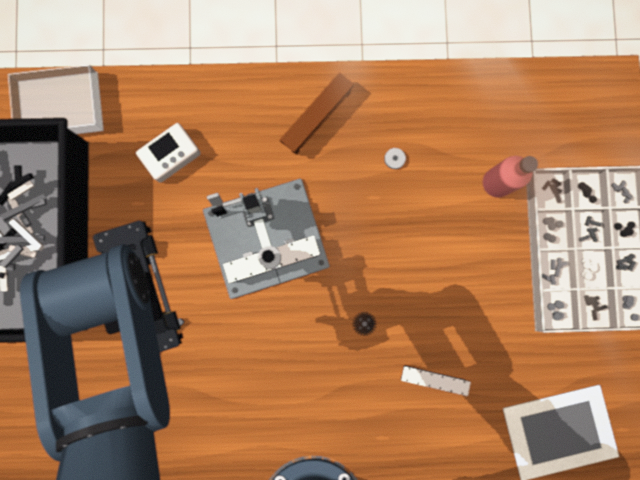

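The close view shows the foot on the bridge's deck at (255,300), the trigger sprung out at (395,310), and the bridge against the lugs. The top view shows the gear (364,323), disc (395,158), hub (168,152) and flask (510,177) unmoved; the arm covers the motor in this view.

```bash
python3 -c "
from h import *
print(workorder.hand_in())"
```

```text
the job is handed in; nothing more can be done
None
```

The job is done and handed in at about 31.4 s of the 69 s allowed; no verdict was reported.

**What I did**
- I raised the head by its knob, click by click, from 0.006 to the top notch. I touched the top stop once and settled the head back onto the pawl.
- I stood the bridge on the plate under the foot and let go of it. Its +y end was about 1.5 mm off its lug, so I nudged it square with shut fingers.
- I then squeezed the trigger and eased the head down at 1–2 mm per step, and under 1 mm per step near contact. I let go once the force had gone from −4 N to +4 N.

**Last checks**
- **Load:** the head reads a height of about 0.036 and has held still since I let go (the deck meets the foot at about 0.035). The foot is on the deck and the trigger has sprung back.
- **Bridge:** its back edge measures 19.8 to 20.9 mm behind the seat point, against lug faces at 20.5 mm. It is square to about 0.3° and centred along y to about 1 mm. A sub-millimetre gap at one lug is within the measuring noise, so I can't rule it out.
- **Other things on the desk:** the gear, disc, hub and flask look unmoved. The arm hid the motor, and I did not check the spare beam closely, but the arm never went near either.
- **Forces:** the highest wrist force I read was about 31 N, at the top stop.

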